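Crank the engine on the workshop test stand

TASK

Crank the engine on the test stand from its control console: first switch the ignition rocker on by pressing its raised, white-striped end fully down, then push the yellow fuel knob fully in, and last press the green start button well down and finish with the fingers still holding it pressed. Use gentle presses of the fingertips only: do not grip the fuel knob, leave the red stop button and the blue lamp button alone, and do not lift or shift any of the loose things on the bench and console.

Things in the scene. Friction and masses are not known exactly. Their poses are not given: they have to be found in the camera images.
- console: Blue-grey flat-topped control console fixed to the bench, 210 mm (its x) by 290 mm (its y) by 50 mm high; origin at the centre of its underside, on the bench. Its own +x edge is the far side from the robot. On its level top are six places, two rows (94 mm apart along its x) of three (85 mm apart along its y), holding the five controls and one loose socket; which is where varies. All controls are turned as the console is.
- rocker_base: Black housing of the ignition rocker, 82 mm (x) by 44 mm (y) by 13 mm, fixed on the console; origin at the centre of its underside (console top), same axes as the console.
- rocker (a joint): Ignition rocker: dark V-shaped see-saw, 66 mm long along the console's x and 30 mm wide, pivoting at its middle 17 mm above the console top. Value in rad: 0 = off, with the white-striped half (console +x side, away from the robot) raised; 0.32 = on, that half pressed down until level. It may start a little off 0. It needs about 3 N near its striped end and stays where it is left.
- rocker_on_end (a point): Point on the top of the rocker's raised, white-striped half, on the stripe, 25 mm from the pivot and 8 mm from the end of that half; where to press down. Moves with the rocker, about 8 mm down in all; about 31 mm above the console top when off, 23 mm when on.
- fuel (a joint): Fuel valve push knob: yellow round knob, 32 mm across and 12 mm thick, on a 12 mm steel stem out of a 42 mm round steel collar. Value in m downwards: 0 = fully out, 0.014 = fully home. May start up to 3 mm in. It moves with about 4 N of even friction, no spring, and stays where it is left.
- fuel_top (a point): Centre of the top face of the yellow fuel knob, 40 mm above the console top when fully out, 26 mm when home. Moves with the knob.
- start_base: Black round housing of the green start button, 46 mm across and 12 mm high, fixed on the console; origin at the centre of its underside.
- start (a joint): Green start button, 30 mm across. Value in m downwards: 0 = released, 0.008 = fully down. Springs back; fully down takes 6 N (about 1.8 N to begin moving).
- start_top (a point): Centre of the top face of the green start button, 24 mm above the console top when released. Moves with the button.
- stop (a joint): Red stop button, 36 mm across, in a yellow 52 mm round housing, top 22 mm above the console top; value in m downwards, 0 = released, 0.006 = fully down. Springs back. To be left alone.
- stop_top (a point): Centre of the top face of the red stop button.
- lamp (a joint): Blue work-lamp button, 26 mm across, in a black 42 mm round housing, top 22 mm above the console top; value in m downwards, 0 = released, 0.006 = fully down. Springs back. To be left alone.
- lamp_top (a point): Centre of the top face of the blue lamp button.
- socket: Loose steel wrench socket, 28 mm across and 44 mm tall, standing upright on the console among the controls; origin at the centre of its underside. Bystander.
- spanner: Loose steel spanner, 170 mm long, lying on the bench beside the console (console +y side); origin mid-way along, on the bench. Bystander.
- screwdriver: Loose screwdriver with orange handle, 200 mm long, lying on the bench beside the console (console -y side); origin mid-way along, on the bench. Bystander.
- bearing: Loose steel bearing ring, 52 mm across and 15 mm high, on the bench between console and robot; origin at the centre of its underside. Bystander.
- piston: Loose aluminium piston, 60 mm across and 46 mm tall, on the bench to the right; origin at the centre of its underside. Bystander.
- spraycan: Loose closed spray can, 58 mm across and 190 mm tall, on the bench to the left; origin at the centre of its underside. Bystander.
- mug: Loose white mug, 80 mm across and 90 mm tall, on the bench to the right; origin at the centre of its underside. Bystander.

How it is judged:
On the way, in this order (a step that is already met when the one before it is completed fails the run):
1. the ignition rocker is switched on (value of joint rocker above 0.25 rad), for 0.1 s.
2. the yellow fuel knob is pushed fully in, the rocker still on (value of joint fuel above 0.0115 m and value of joint rocker above 0.25 rad), for 0.1 s.
3. the green start button is held down by the fingers, with the rocker on and the fuel knob in (all of step 2 and value of joint start above 0.005 m and contact force between the fingers and start_base above 1 N and value of joint each of stop, lamp below 0.002 m), for 0.3 s.
At the end, for the whole second after the job is handed in: Still holding: the green start button is at least 5 mm down of its 8 mm, pressed by the fingers with more than 1 N; the rocker is on (above 0.25 of 0.32 rad), the fuel knob is in (above 11.5 of 14 mm), and the red and blue buttons are not pressed (all of step 3); the arm keeps its last pose, push and grip.
It fails at once if out of order: the fuel knob is pushed in (beyond 7 mm) before the rocker is on, or the start button is pressed before the rocker is on and the fuel knob in ((value of joint fuel above 0.007 m and value of joint rocker below 0.22 rad) or (value of joint start above 0.003 m and (value of joint rocker below 0.22 rad or value of joint fuel below 0.0105 m))).
It fails at once if the red stop button or the blue lamp button is pressed (value of joint any of stop, lamp above 0.002 m).
It fails at once if the fuel knob is gripped: the fingers reach down around it (horizontal distance between the grasp point and fuel_top below 0.014 m and z of the grasp point in the frame of fuel_top below 0.004 m).
It fails at once if the fingers push on anything with more than 45 N (contact force between the fingers and anything else above 45 N).
It fails at once if a loose thing is lifted, knocked over or shifted by more than 20 mm (distance of any of socket, spanner, screwdriver, bearing, piston, spraycan, mug from where it was at the start of the episode above 0.02 m or angle between any of socket, spanner, screwdriver, bearing, piston, spraycan, mug's own z axis and vertical above 0.5 rad).
It also fails if it takes over 37 s, if anything falls off the work surface, if the arm or the gripper's body presses on something with over 40 N, if the wrist force passes 120 N, or if a joint passes its speed limit or range.

ROBOT

A 7-joint arm with a two-finger parallel gripper is mounted at the origin on the work surface. World frame = base frame: x ahead of the robot, y to its left, z up, the work surface at z = 0. Lengths are in m, angles in rad, forces in N, time in s.
With the tool pointing down it reaches from about 0.425 to 0.875 m from the base axis. Payload 4.7 kg.
Tool frame: the origin (TCP) lies on the centre line of the jaws, within the pads' length; the fingertips stand ctrl.tips_ahead ahead of it and the grasp point (between the pads) lies 5 mm behind it (ctrl.tips_ahead is the distance from the TCP to the fingertips, in m); z points along the fingers, y is the direction in which the jaws open and shut (so a half turn about z gives the same grasp; the last joint's range is limited). The gripper opens to 85 mm and grips with 20 to 120 N. Pads are 22 mm wide; open, the fingers measure 114 mm over their backs; the gripper's body (76 mm by 85 mm) begins 54 mm behind the grasp point. The pads swing forward as they close: fully open they stand 13 mm farther back than shut.
Start: joints at [0.014, 0.321, -0.07, 1.45, 0.023, 1.371, -0.057], TCP at [0.65, -0, 0.215] pointing down, gripper open.
Joint ranges: [-2.86, 2.86], [-0.3, 2.09], [-1.38, 1.24], [0.06, 2.45], [-1.56, 4.7], [0.09, 2.05], [-2.69, 2.69]. Speed limits (rad/s): [2.57, 2.57, 3.14, 3.14, 3.14, 3.14, 3.14].

INTERFACE

Orientations are given as [roll, pitch, yaw] about the fixed x, y, z axes, in that order (R = Rz(yaw) Ry(pitch) Rx(roll)).
In Python, from workcell import ctrl, vision gives the robot as it stands.
- The arm moves only by the tool move_arm, never from a script. Its argument "motion" is one flat list of numbers, 7 for each row, row after row: the closure, from 0 (fully open) to 1 (shut), then the shift along the world's x, y, z as a fraction of full scale, then the turn, a rotation vector about the world's x, y, z as a fraction of full scale. A call has 1 to 8 rows; each row shifts and turns the commanded pose from where the row before left it; what a row does not reach is not made up. Full scale, the value 1, is 300 mm for a shift and 60 degrees for a turn. A row lasts 1/10 s, in which the tool goes at most 50 mm and 8.59 degrees, less where a joint would pass 70% of its speed; a pose out of reach is approached as far as the arm can. A call with a number of a shift or a turn outside -1 to 1 is refused whole. A call with a gripper value outside its range is refused whole. The fingers move at their own pace and stop on an object; "force" is the grip in N (left out, the last holds). Time passes only in rows, so rows that do not move let the fingers close. It gives the time, the measured TCP pose, the force and the opening at its end, in the units of the state.
- ctrl.get_obs(): the state, without advancing time (a new reading comes with each control period).
- vision.get_image(name): name is "scene" or "side" or "wrist"; returns a dict with "color" (400x640x3 uint8, blue, green, red), "mtx" (3x3 intrinsics, pixels), "pose" (4x4, takes a point from camera to world coordinates). Camera axes: x right, y down, z forward; pixel columns grow to the right and rows downward; lengths in m; the calibration is good to about 2 mm. A picture is of the moment at which its call begins. There is no depth.
- ctrl.hand_in(): hands the job in, once; it reports no verdict.
The state is a dict: "t": time; "qpos": joint angles; "dq": joint speeds; "joint_efforts": joint torques, N m; "eef_pos": TCP position; "orientation": TCP orientation; "ft_force": force on the tool from outside, world axes, zero at the start; "wrist_torque": the same for the moment, N m; "finger_gap": finger opening in m.
Only numpy, scipy, OpenCV 4.12 (cv2) and the standard library are available. Lean on these libraries where they do the work, as an engineer would, in place of code of your own. Each camera call takes 0.05 s, during which the arm holds its last target.

## Working session

There is one attempt and no reset: what is moved stays moved. The work goes in short steps, Python scripts to look and compute and a tool call to move; the robot and the scene stay as the last step left them, time stands still between calls to the robot, and variables do not carry over. Pictures are saved under pics/ and viewed, and the job is handed in when it is done.

Besides the shell and the picture viewer there is one more tool, called as a command line: name --argument value ..., lists and objects as JSON in quotes. move_arm: Moves the arm, as the interface text tells. Its arguments: {"type":"object","properties":{"motion":{"type":"array"},"force":{"type":"number"}},"required":["motion"]}

```bash
mkdir -p pics; ls
python3 - <<'E'
from workcell import ctrl, vision
import cv2
for n in ["scene","side","wrist"]:
    d=vision.get_image(n); cv2.imwrite(f"pics/{n}0.png",d["color"]); print(n,d["pose"].round(3).tolist(),d["mtx"].round(1).tolist())
print(ctrl.tips_ahead); print(ctrl.get_obs())
E
```

```text
pics
scene [[0.53, 0.684, -0.502, 1.17], [0.848, -0.43, 0.311, -0.373], [-0.003, -0.59, -0.807, 1.107], [0.0, 0.0, 0.0, 1.0]] [[397.1, 0.0, 324.1], [0.0, 397.1, 195.0], [0.0, 0.0, 1.0]]
side [[-0.925, -0.236, 0.296, 0.162], [-0.378, 0.614, -0.693, 0.856], [-0.018, -0.753, -0.658, 0.909], [0.0, 0.0, 0.0, 1.0]] [[458.0, 0.0, 327.2], [0.0, 458.0, 203.1], [0.0, 0.0, 1.0]]
wrist [[1.0, 0.001, -0.003, 0.65], [0.0, -0.96, -0.281, 0.072], [-0.003, 0.281, -0.96, 0.373], [0.0, 0.0, 0.0, 1.0]] [[339.1, 0.0, 312.9], [0.0, 339.1, 201.4], [0.0, 0.0, 1.0]]
0.014
{'t': 0.15, 'qpos': array([ 0.01410706,  0.3216479 , -0.07009169,  1.45137908,  0.02258748,
        1.37079114, -0.05687482]), 'dq': array([-0.00028285, -0.00218368,  0.00076453, -0.00600576, -0.00061158,
        0.00086209, -0.00010036]), 'joint_efforts': array([ 4.86840745e-04, -4.94090402e+01, -3.82246608e-01, -3.14684451e+01,
        1.31496685e-02,  8.20941757e-03, -6.77807677e-07]), 'eef_pos': array([ 6.49579880e-01, -4.23570838e-05,  2.13785829e-01]), 'orientation': array([-3.14015555e+00,  7.06791099e-05,  1.57084261e+00]), 'ft_force': array([-0.43334172, -1.21490884, -0.57841625]), 'wrist_torque': array([ 0.00919193,  0.04386068, -0.01836867]), 'finger_gap': 0.08512625900930795}
```

View pics/scene0.png

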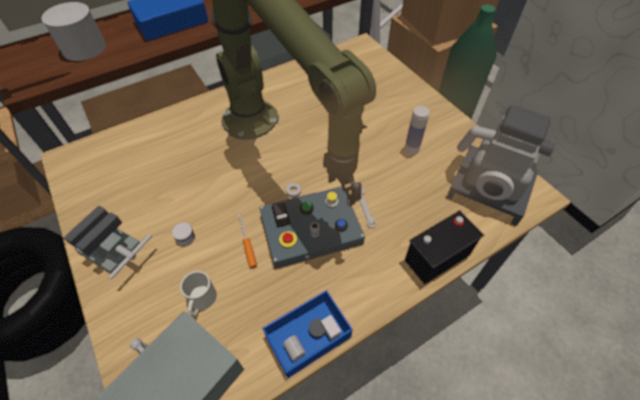

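View pics/side0.png

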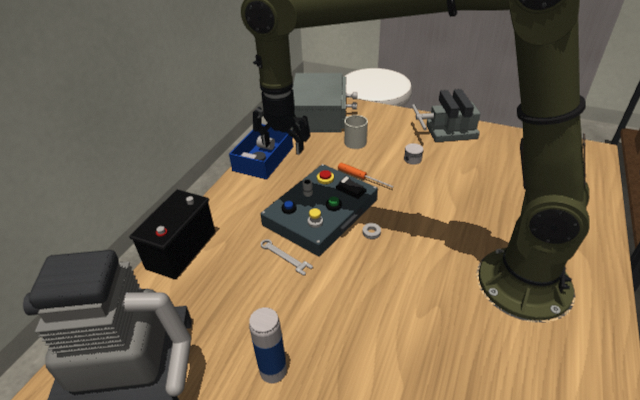

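View pics/wrist0.png

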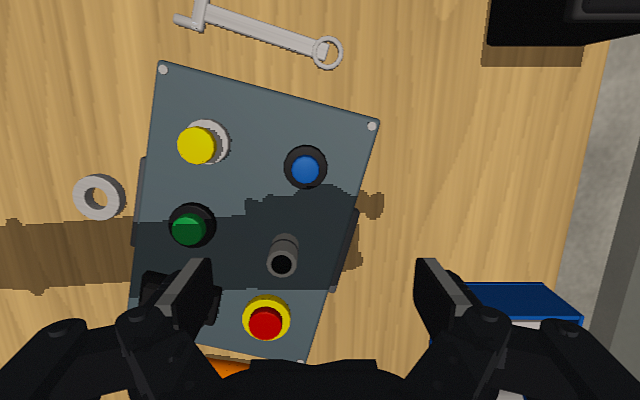

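Fuel (197,145), start (188,230), lamp (305,168), stop (265,322) and socket (283,255) are clear in the wrist view. The rocker, around (170,295), is partly hidden by a finger. Next I measure with colour masks, in the wrist and side views.

```bash
cat > h.py <<'E'
from workcell import ctrl, vision
import cv2, numpy as np
R={"yellow":((20,120,90),(35,255,255)),"green":((45,100,30),(80,255,255)),"blue":((100,130,80),(125,255,255)),"red":((0,170,90),(6,255,255))}
def ray(d,u,v):
    r=np.linalg.inv(d["mtx"])@[u,v,1]; return d["pose"][:3,3], d["pose"][:3,:3]@r
def onz(d,u,v,z):
    o,r=ray(d,u,v); return o+r*(z-o[2])/r[2]
def blobs(d,c,amin=30):
    hsv=cv2.cvtColor(d["color"],cv2.COLOR_BGR2HSV); m=cv2.inRange(hsv,*map(np.array,R[c]))
    n,l,s,ce=cv2.connectedComponentsWithStats(m)
    return [(s[i].tolist(),ce[i].round(1).tolist(),(l==i)) for i in range(1,n) if s[i][4]>amin]
E
python3 - <<'E'
from h import *
W=vision.get_image("wrist");S=vision.get_image("side")
for c,z in [("yellow",.09),("green",.074),("blue",.072),("red",.072)]:
    for n,d in (("wrist",W),("side",S)):
        for s,ce,_ in blobs(d,c): print(c,n,s,ce,onz(d,*ce,z).round(4))
c=[(160,64),(377,120)]
P=[onz(W,*p,.05) for p in c]; print(P, np.linalg.norm(P[0]-P[1]))
im=S["color"][140:260,240:400]; cv2.imwrite("pics/sidecrop.png",cv2.resize(im,None,fx=5,fy=5,interpolation=cv2.INTER_CUBIC))
im=W["color"][50:370,100:400]; cv2.imwrite("pics/wcrop.png",cv2.resize(im,None,fx=1.8,fy=1.8))
E
```

```text
yellow wrist [177, 126, 40, 39, 1165] [196.0, 144.6] [0.5518 0.0383 0.09  ]
yellow wrist [242, 294, 49, 47, 873] [267.1, 311.2] [ 0.6049 -0.1209  0.09  ]
yellow side [317, 172, 17, 12, 97] [325.0, 179.1] [ 0.577 -0.102  0.09 ]
yellow side [309, 208, 12, 11, 104] [314.4, 213.0] [0.5477 0.0427 0.09  ]
green wrist [171, 213, 35, 33, 871] [188.2, 228.7] [ 0.5313 -0.0424  0.074 ]
green side [328, 196, 11, 11, 93] [333.4, 201.0] [ 0.5255 -0.0378  0.074 ]
blue wrist [291, 155, 28, 29, 614] [304.6, 169.1] [0.6414 0.0143 0.072 ]
blue wrist [466, 284, 78, 1, 78] [504.5, 284.0] [ 0.8397 -0.1016  0.072 ]
blue wrist [483, 303, 101, 24, 403] [542.9, 316.4] [ 0.885  -0.1388  0.072 ]
blue side [229, 130, 59, 33, 274] [258.7, 149.0] [ 0.8464 -0.192   0.072 ]
blue side [284, 201, 9, 7, 50] [288.2, 203.8] [0.6394 0.0162 0.072 ]
red wrist [249, 309, 33, 31, 767] [264.6, 324.1] [ 0.5989 -0.1486  0.072 ]
red side [320, 171, 11, 8, 67] [324.8, 174.0] [ 0.5961 -0.1457  0.072 ]
[array([0.51283455, 0.10472159, 0.05      ]), array([0.70836257, 0.0562823 , 0.05      ])] 0.20143875273296616
```

View pics/sidecrop.png

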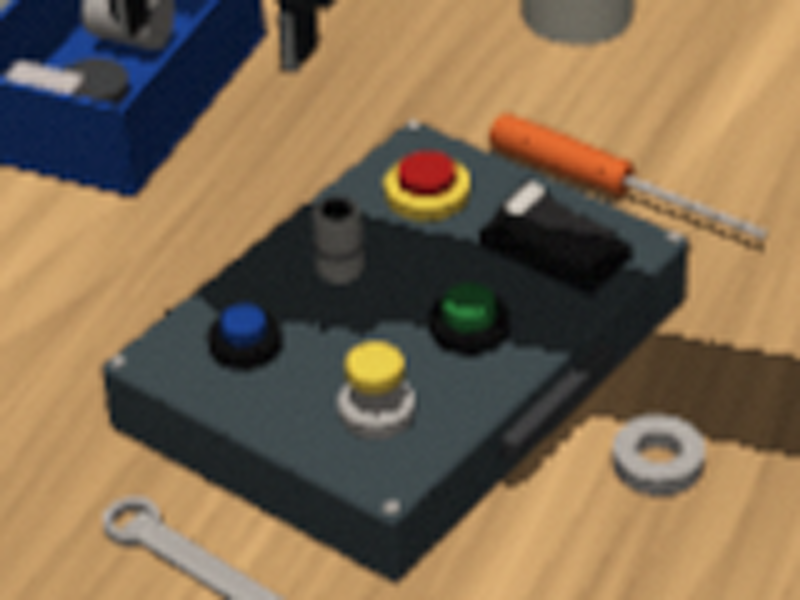

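move_arm --motion '[1,-0.0975,-0.109,0,0,0,0,1,-0.0975,-0.109,0,0,0,0,1,-0.0975,-0.109,0,0,0,0,1,-0.0975,-0.109,0,0,0,0,1,0,0,-0.1,0,0,0,1,0,0,-0.1,0,0,0,1,0,0,0,0,0,0,1,0,0,0,0,0,0]' --force 20

```text
t: 1.05
eef_pos: [0.5329, -0.1306, 0.1548]
orientation: [-3.141, -0.0, 1.571]
ft_force: [1.4, 0.0, -0.1]
finger_gap: -0.0001
```

Run:
```python
from h import *
d=vision.get_image("wrist"); cv2.imwrite("pics/w1.png",d["color"])
S=vision.get_image("side"); cv2.imwrite("pics/s1.png",cv2.resize(S["color"][120:260,240:420],None,fx=4,fy=4,interpolation=cv2.INTER_CUBIC))
o=ctrl.get_obs(); print(o["eef_pos"],o["orientation"],o["finger_gap"],o["ft_force"],ctrl.tips_ahead,o["t"])
for c,z in [("yellow",.09),("green",.074),("blue",.072),("red",.072)]:
        for s,ce,_ in blobs(d,c): print(c,s,ce,onz(d,*ce,z).round(4))
```

```text
[ 0.53431195 -0.13071256  0.15637601] [3.13901365e+00 5.25967628e-04 1.57149845e+00] -0.0005385217915129638 [ 0.70967806  0.71547475 -0.61012438] 0.014 1.15
yellow [362, 190, 67, 64, 1618] [392.7, 216.9] [ 0.5883 -0.1354  0.09  ]
green [287, 58, 43, 47, 1571] [308.0, 80.9] [ 0.5292 -0.0447  0.074 ]
blue [472, 0, 25, 5, 94] [484.1, 1.6] [0.6412 0.003  0.072 ]
blue [554, 191, 86, 176, 738] [597.8, 241.9] [ 0.7522 -0.1617  0.072 ]
blue [608, 294, 32, 106, 1406] [627.2, 367.4] [ 0.8054 -0.2792  0.072 ]
red [377, 205, 45, 44, 1498] [398.8, 226.2] [ 0.5979 -0.149   0.072 ]
```

View pics/w1.png

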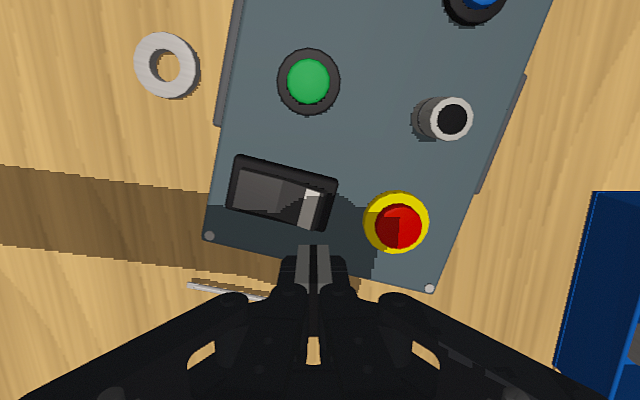

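View pics/s1.png

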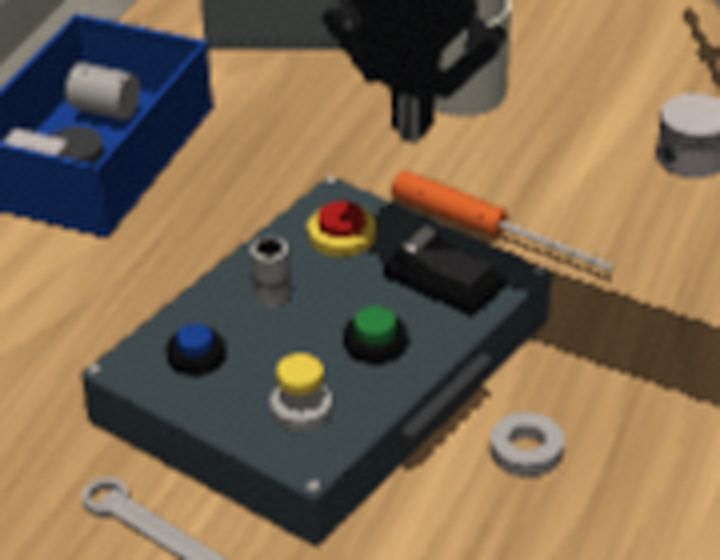

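The wrist view now shows the whole rocker, with its white stripe at about (310,208). I cast that to z = 0.081.

Run:
```python
from h import *
d=vision.get_image("wrist"); S=vision.get_image("side")
print(onz(d,310,208,.081), onz(S,420/4+240,240/4+120,.081))
# rocker base outer corners on z .063
for p in [(237,155),(338,180),(325,231),(226,207)]: print(onz(d,*p,.063).round(4))
```

```text
[ 0.53202027 -0.13237727  0.081     ] [ 0.52543509 -0.12942355  0.081     ]
[ 0.4774 -0.0965  0.063 ]
[ 0.5533 -0.1156  0.063 ]
[ 0.5438 -0.1573  0.063 ]
[ 0.4663 -0.1372  0.063 ]
```

move_arm --motion '[1,0,-0.005,-0.09,0,0,0,1,0,0,-0.09,0,0,0,1,0,0,-0.01,0,0,0,1,0,0,-0.01,0,0,0,1,0,0,-0.01,0,0,0,1,0,0,-0.007,0,0,0,1,0,0,0,0,0,0]'

```text
t: 1.95
eef_pos: [0.5335, -0.1324, 0.0902]
orientation: [3.14, 0.0, 1.571]
ft_force: [-0.7, -0.8, -0.4]
finger_gap: -0.0
```

move_arm --motion '[1,0,0,-0.007,0,0,0,1,0,0,0,0,0,0]'

```text
t: 2.15
eef_pos: [0.533, -0.1324, 0.0875]
orientation: [3.141, 0.0, 1.571]
ft_force: [-0.4, 0.3, -0.4]
finger_gap: -0.0001
```

move_arm --motion '[1,0,0,-0.007,0,0,0,1,0,0,0,0,0,0]'

```text
t: 2.35
eef_pos: [0.5328, -0.1323, 0.0851]
orientation: [-3.141, -0.0, 1.571]
ft_force: [-0.6, 0.2, 0.2]
finger_gap: 0.0003
```

Run:
```python
from h import *
d=vision.get_image("wrist"); cv2.imwrite("pics/w2.png",d["color"])
S=vision.get_image("side"); cv2.imwrite("pics/s2.png",cv2.resize(S["color"][120:260,240:420],None,fx=4,fy=4,interpolation=cv2.INTER_CUBIC))
for i in range(3):
    o=ctrl.get_obs(); print(o["eef_pos"],o["ft_force"]); vision.get_image("side")
```

```text
[ 0.53292951 -0.13231463  0.08525339] [-0.47243373 -0.31902873  0.40942918]
[ 0.53300806 -0.13231722  0.08531779] [ 0.16464384  0.23202297 -0.31997743]
[ 0.53305887 -0.13231089  0.08536631] [-0.44926636  0.28195414  0.6277953 ]
```

View pics/w2.png

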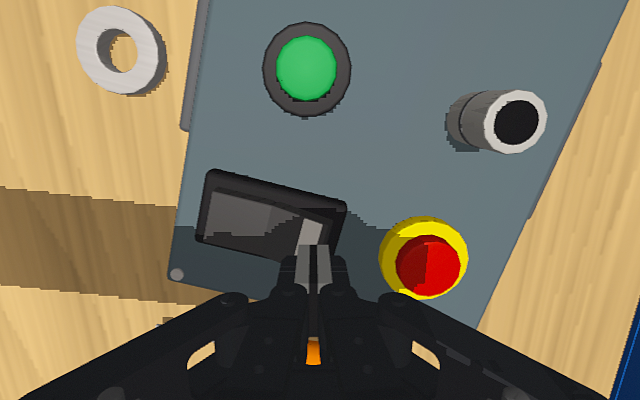

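View pics/s2.png

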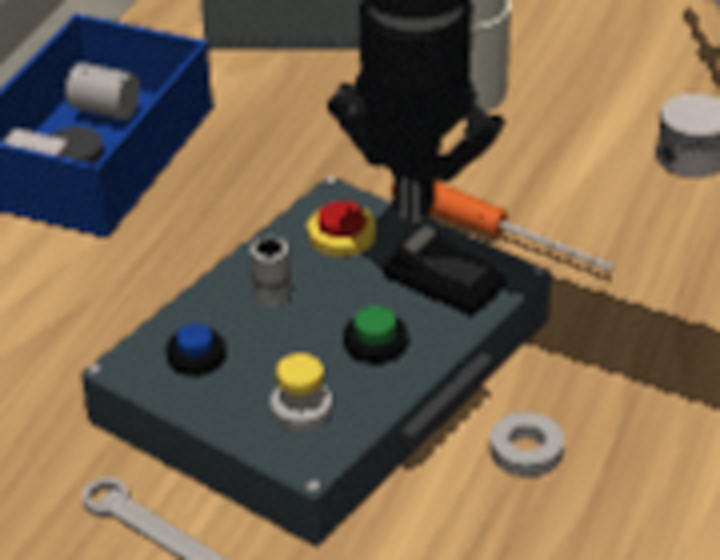

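Run:
```python
from h import *
d=vision.get_image("wrist"); S=vision.get_image("side")
def pr(d,p):
    q=np.linalg.inv(d["pose"])@np.r_[p,1]; q=d["mtx"]@q[:3]; return (q[:2]/q[2]).round(1)
e=ctrl.get_obs()["eef_pos"]
for z in (e[2],e[2]-.014,e[2]-.03):
    p=np.r_[e[:2],z]; s=pr(S,p); print(z,pr(d,p),s,(s-[240,120])*4)
s=pr(S,[.5344,-.133,.081]);print((s-[240,120])*4, pr(d,[.5344,-.133,.081]))
s=pr(S,[.5302,-.0439,.074]);print((s-[240,120])*4)
```

```text
0.08541322874986443 [313.5 249.1] [342.9 177.7] [411.6 230.8]
0.07141322874986443 [313.5 238.6] [342.9 181.4] [411.6 245.6]
0.05541322874986443 [313.5 228.2] [342.9 185.7] [411.6 262.8]
[410.4 234.4] [316.1 246.8]
[370.4 317.2]
```

Run:
```python
from h import *
d=vision.get_image("wrist"); S=vision.get_image("side")
def pr(d,p):
    q=np.linalg.inv(d["pose"])@np.r_[p,1]; q=d["mtx"]@q[:3]; return (q[:2]/q[2]).round(1)
e=ctrl.get_obs()["eef_pos"]; print(d["pose"][:3,3])
for y in (-.1323,-.1213):
  for z in (.065,.07,.075,.08,.085,.09,.095):
    p=np.r_[e[0],y,z]; print(y,z,pr(d,p),(pr(S,p)-[240,120])*4)
im=d["color"][160:320,220:420]; cv2.imwrite("pics/w3.png",cv2.resize(im,None,fx=4,fy=3.7,interpolation=cv2.INTER_CUBIC))
im=S["color"][150:210,315:375]; cv2.imwrite("pics/s3.png",cv2.resize(im,None,fx=9,fy=9,interpolation=cv2.INTER_CUBIC))
```

```text
[ 0.53286719 -0.0602358   0.24509652]
-0.1323 0.065 [313.4 234.1] [411.6 252.4]
-0.1323 0.07 [313.4 237.5] [411.6 247.2]
-0.1323 0.075 [313.4 241. ] [411.6 242. ]
-0.1323 0.08 [313.4 244.8] [411.6 236.4]
-0.1323 0.085 [313.4 248.7] [411.6 231.2]
-0.1323 0.09 [313.4 252.9] [411.6 225.6]
-0.1323 0.095 [313.4 257.3] [411.6 220.4]
-0.1213 0.065 [313.4 215.8] [406.4 261.2]
-0.1213 0.07 [313.4 218.8] [406.4 256. ]
-0.1213 0.075 [313.4 221.9] [406.4 250.8]
-0.1213 0.08 [313.4 225.1] [406.4 245.2]
-0.1213 0.085 [313.4 228.6] [406.4 240. ]
-0.1213 0.09 [313.5 232.2] [406.4 234.4]
-0.1213 0.095 [313.5 236.1] [406.4 228.8]
```

View pics/w3.png

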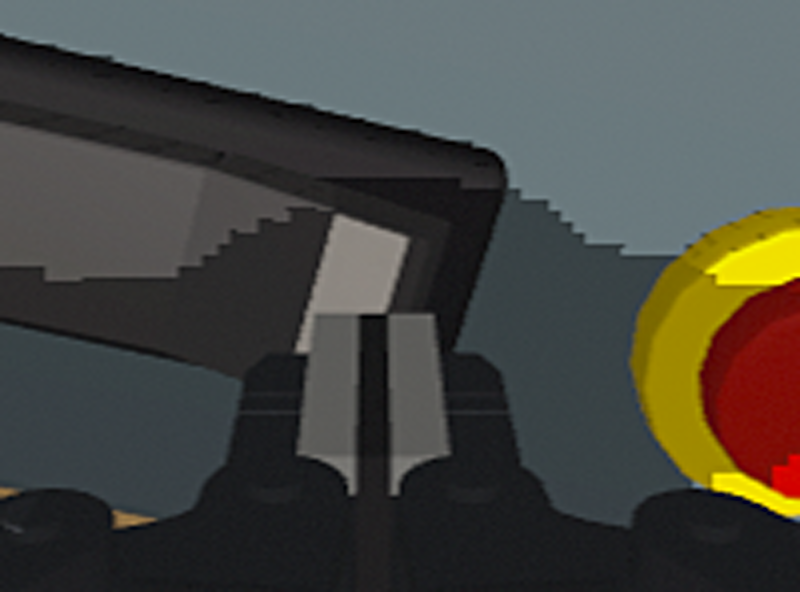

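View pics/s3.png

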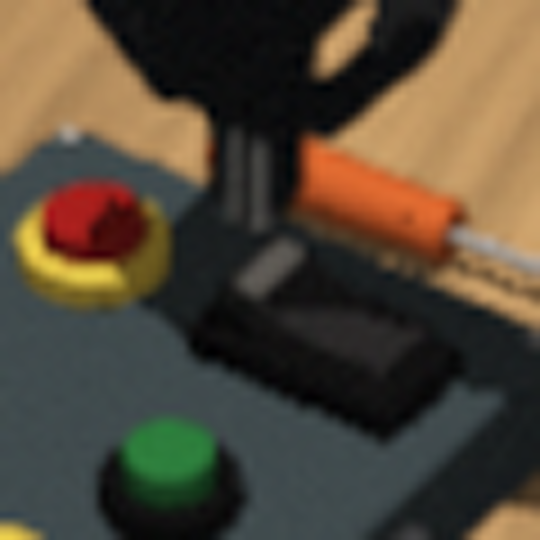

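The tip of the closed fingers is seen higher than the nominal 14 mm ahead of the TCP. The force is still zero, so there is no contact yet. I lower in small steps and watch the force.

move_arm --motion '[1,0,0,-0.01,0,0,0,1,0,0,-0.01,0,0,0,1,0,0,0,0,0,0]'

```text
t: 3.1
eef_pos: [0.5325, -0.1322, 0.0787]
orientation: [-3.141, -0.0, 1.571]
ft_force: [-0.1, 0.2, -0.1]
finger_gap: 0.0003
```

Run:
```python
from h import *
d=vision.get_image("wrist"); print(ctrl.get_obs()["eef_pos"],ctrl.get_obs()["ft_force"])
a=cv2.resize(d["color"][140:320,200:440],None,fx=3,fy=3,interpolation=cv2.INTER_CUBIC);cv2.imwrite("pics/w4.png",a)
C=vision.get_image("scene");cv2.imwrite("pics/c4.png",cv2.resize(C["color"][150:270,240:400],None,fx=5,fy=5,interpolation=cv2.INTER_CUBIC))
```

```text
[ 0.53267262 -0.13225862  0.07889863] [ 0.06540006  0.54212279 -0.30588281]
```

View pics/w4.png

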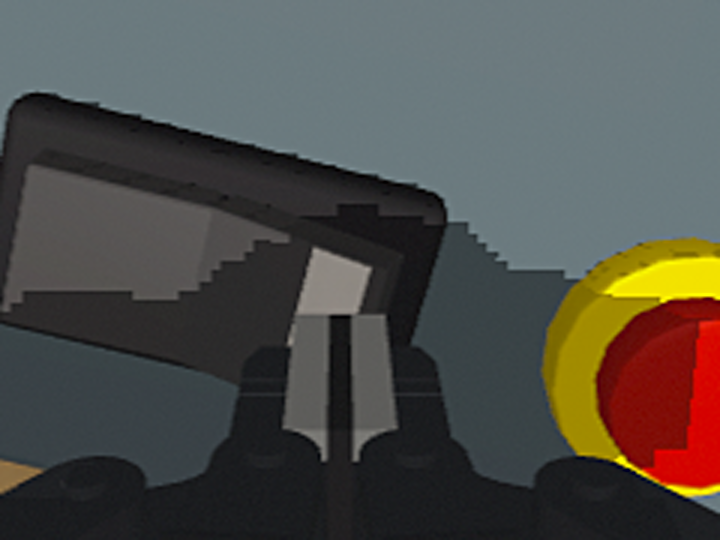

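View pics/c4.png

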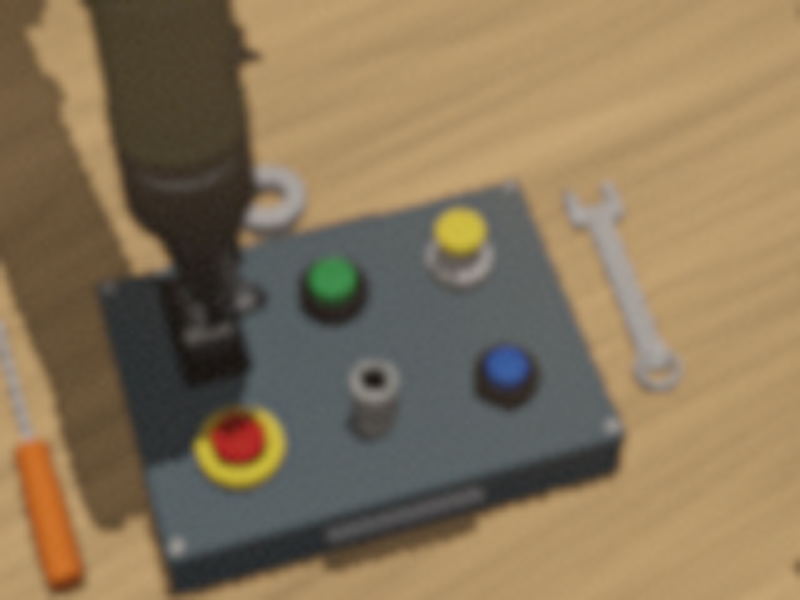

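move_arm --motion '[1,0,0,-0.01,0,0,0,1,0,0,-0.01,0,0,0,1,0,0,0,0,0,0]'

```text
t: 3.5
eef_pos: [0.5326, -0.1322, 0.0727]
orientation: [-3.141, -0.0, 1.571]
ft_force: [-0.3, 0.7, 0.6]
finger_gap: 0.0
```

move_arm --motion '[1,0,0,-0.01,0,0,0,1,0,0,0,0,0,0]'

```text
t: 3.7
eef_pos: [0.5327, -0.1323, 0.0699]
orientation: [-3.141, -0.0, 1.571]
ft_force: [-0.4, 0.6, 0.2]
finger_gap: -0.0001
```

move_arm --motion '[1,0,0,-0.01,0,0,0,1,0,0,0,0,0,0]'

```text
t: 3.9
eef_pos: [0.5327, -0.1323, 0.0669]
orientation: [-3.141, -0.0, 1.571]
ft_force: [0.6, 0.6, 0.1]
finger_gap: -0.0
```

Run:
```python
from h import *
d=vision.get_image("wrist"); print(ctrl.get_obs()["eef_pos"],ctrl.get_obs()["ft_force"])
a=cv2.resize(d["color"][140:320,200:440],None,fx=3,fy=3,interpolation=cv2.INTER_CUBIC);cv2.imwrite("pics/w5.png",a)
```

```text
[ 0.53281783 -0.13227462  0.06707639] [-0.49828296  1.4753456   0.19786705]
```

View pics/w5.png

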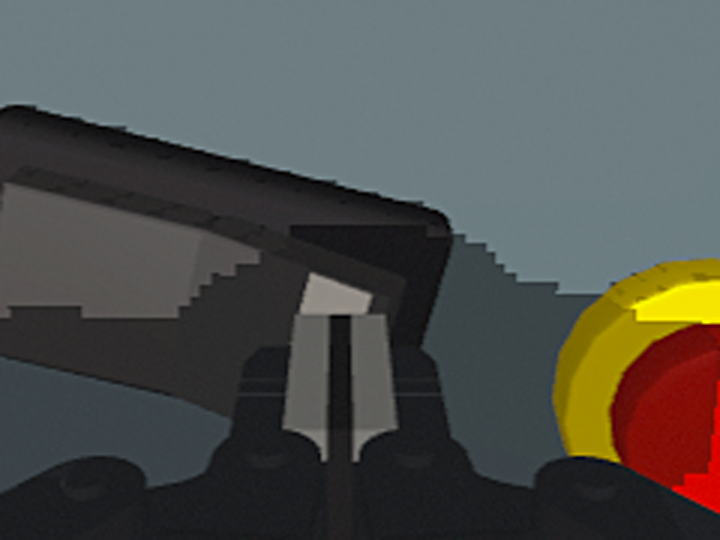

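move_arm --motion '[1,0,0,-0.01,0,0,0,1,0,0,0,0,0,0]'

```text
t: 4.15
eef_pos: [0.5338, -0.1325, 0.0647]
orientation: [3.14, 0.0, 1.571]
ft_force: [1.9, 0.1, 1.1]
finger_gap: 0.0003
```

move_arm --motion '[1,0,0,-0.01,0,0,0,1,0,0,0,0,0,0]'

```text
t: 4.35
eef_pos: [0.534, -0.1326, 0.0618]
orientation: [3.139, 0.0, 1.571]
ft_force: [2.5, -0.6, 2.0]
finger_gap: -0.0003
```

move_arm --motion '[1,0,0,-0.01,0,0,0,1,0,0,0,0,0,0]'

```text
t: 4.55
eef_pos: [0.5331, -0.1323, 0.0582]
orientation: [3.141, 0.0, 1.571]
ft_force: [1.3, -0.6, 2.2]
finger_gap: -0.0
```

Run:
```python
from h import *
d=vision.get_image("wrist"); print(ctrl.get_obs()["eef_pos"],ctrl.get_obs()["ft_force"])
a=cv2.resize(d["color"][140:320,200:440],None,fx=3,fy=3,interpolation=cv2.INTER_CUBIC);cv2.imwrite("pics/w6.png",a)
```

```text
[ 0.53281707 -0.13224617  0.05813346] [ 1.22727077 -0.03190459  2.36942171]
```

View pics/w6.png

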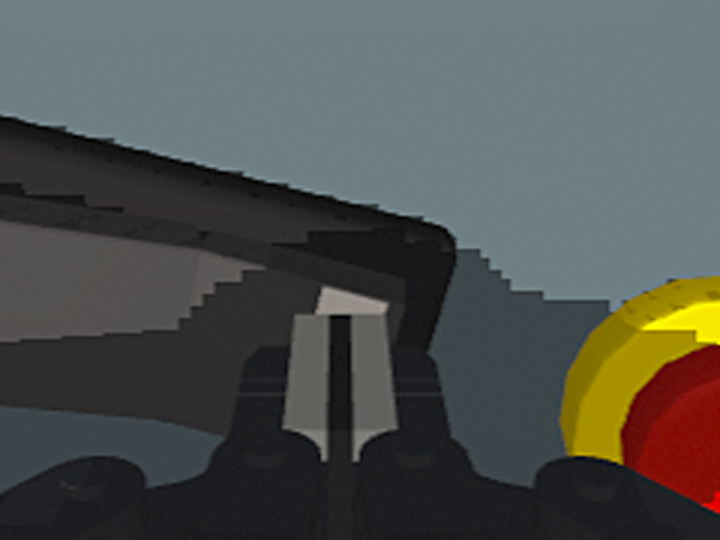

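Contact began at TCP z of about 0.0655, so the fingertips are about 17 mm behind the reported TCP. The force is now 2–3 N and the rocker is turning. I continue to the stop.

move_arm --motion '[1,0,0,-0.007,0,0,0,1,0,0,0,0,0,0]'

```text
t: 4.8
eef_pos: [0.5332, -0.1324, 0.0564]
orientation: [3.141, 0.0, 1.571]
ft_force: [1.4, 0.6, 4.9]
finger_gap: 0.0003
```

move_arm --motion '[1,0,0,-0.007,0,0,0,1,0,0,0,0,0,0]'

```text
t: 5.0
eef_pos: [0.5333, -0.1324, 0.0562]
orientation: [3.141, -0.0, 1.571]
ft_force: [-3.4, 0.5, 16.3]
finger_gap: -0.0
```

Rocker stop reached: 16 N, tip height 0.073 as expected. I lift and check it. The grasp point would lie below the tips, so I will press the fuel knob off-centre, more than 14 mm horizontally from its centre. That keeps well clear of the "gripped" condition.

move_arm --motion '[1,0,0,0.12,0,0,0,1,0,0,0.12,0,0,0,1,0.0155,0.158,0,0,0,0,1,0.0155,0.158,0,0,0,0,1,0.0155,0.158,0,0,0,0,1,0.0155,0.158,0,0,0,0,1,0,0,0,0,0,0]'

```text
t: 5.7
eef_pos: [0.5495, 0.0665, 0.1249]
orientation: [-3.138, -0.004, 1.583]
ft_force: [-0.7, 0.9, -0.3]
finger_gap: 0.0001
```

Run:
```python
from h import *
d=vision.get_image("wrist"); o=ctrl.get_obs(); print(o["eef_pos"],o["orientation"],o["ft_force"],o["t"])
cv2.imwrite("pics/w7.png",d["color"])
S=vision.get_image("side"); cv2.imwrite("pics/s7.png",cv2.resize(S["color"][120:260,240:420],None,fx=4,fy=4,interpolation=cv2.INTER_CUBIC))
```

```text
[0.54962746 0.0619257  0.12469907] [-3.13762996e+00 -1.06202328e-03  1.57873331e+00] [-1.21015857 -0.36738773  0.54588538] 5.75
```

View pics/w7.png

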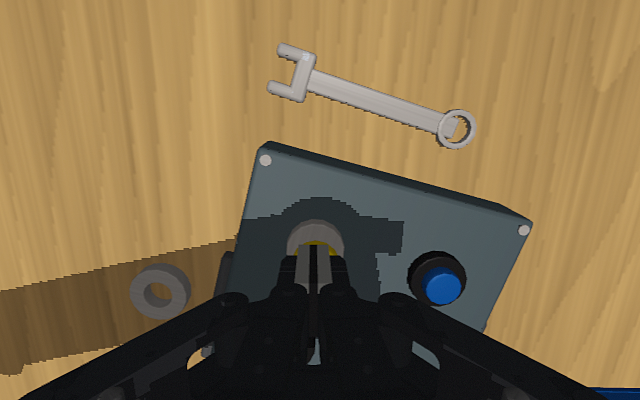

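View pics/s7.png

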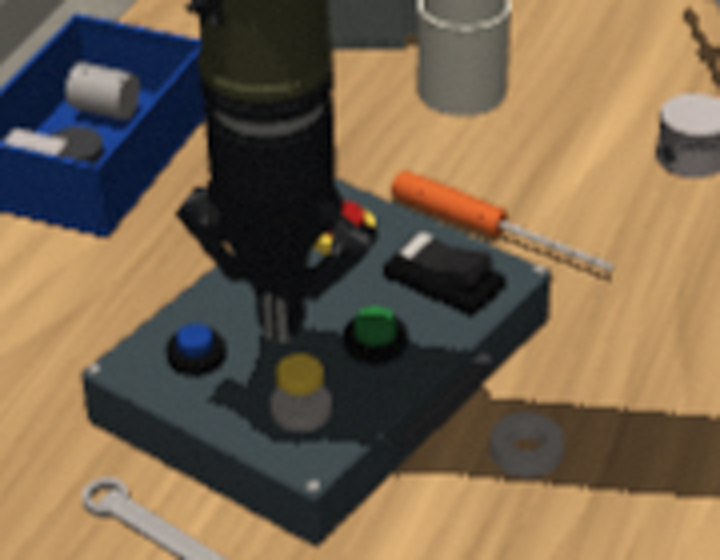

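The rocker is on: the near half is now raised and the striped half level, in the side view at (415,245). The fuel knob is just under the fingers. I descend towards it.

move_arm --motion '[1,0,0,-0.06,0,0,0,1,0,0,-0.06,0,0,0,1,0,0,0,0,0,0,1,0,0,0,0,0,0]'

```text
t: 6.2
eef_pos: [0.5509, 0.0557, 0.0896]
orientation: [-3.14, 0.001, 1.569]
ft_force: [0.7, -0.1, -0.2]
finger_gap: 0.0002
```

Run:
```python
from h import *
d=vision.get_image("wrist"); o=ctrl.get_obs(); print(o["eef_pos"],o["orientation"],o["ft_force"],o["t"])
cv2.imwrite("pics/w8.png",d["color"])
def pr(d,p):
    q=np.linalg.inv(d["pose"])@np.r_[p,1]; q=d["mtx"]@q[:3]; return (q[:2]/q[2]).round(1)
for x,y,z in [(.5515,.0385,.09),(.5515,.0545,.09),(.5355,.0385,.09),(.5675,.0385,.09),(.5515,.0595,.056)]: print(pr(d,[x,y,z]))
S=vision.get_image("side"); cv2.imwrite("pics/s8.png",cv2.resize(S["color"][160:240,270:370],None,fx=7,fy=7,interpolation=cv2.INTER_CUBIC))
```

```text
[0.5516404  0.05609341 0.09044079] [-3.14139731e+00  4.13603051e-04  1.56906409e+00] [ 1.31184443  0.11385032 -0.14970888] 6.25
[314.7 279.5]
[314.7 251.5]
[284.3 279.5]
[345.2 279.5]
[314.6 220.1]
```

View pics/w8.png

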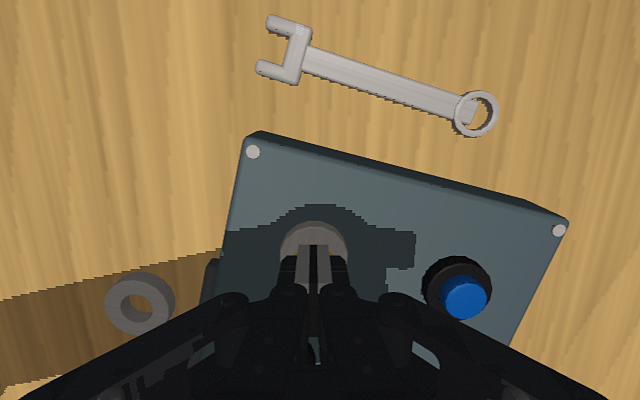

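View pics/s8.png

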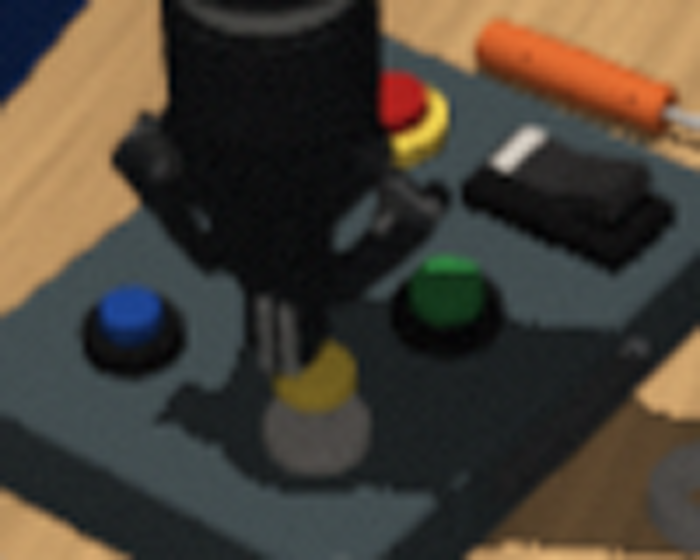

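The projected knob and collar positions match the picture (collar edge row 220, knob edge row 251). I add a 1.5 mm offset and descend.

move_arm --motion '[1,0,0.005,-0.02,0,0,0,1,0,0,-0.02,0,0,0,1,0,0,-0.01,0,0,0,1,0,0,0,0,0,0]'

```text
t: 6.7
eef_pos: [0.5511, 0.0587, 0.0744]
orientation: [-3.14, 0.0, 1.571]
ft_force: [0.4, 0.7, 0.4]
finger_gap: 0.0002
```

move_arm --motion '[1,0,0,-0.01,0,0,0,1,0,0,-0.01,0,0,0,1,0,0,0,0,0,0]'

```text
t: 7.0
eef_pos: [0.5518, 0.0588, 0.0692]
orientation: [3.141, -0.0, 1.571]
ft_force: [-0.4, 0.4, 1.6]
finger_gap: 0.0003
```

move_arm --motion '[1,0,0,-0.01,0,0,0,1,0,0,-0.01,0,0,0,1,0,0,0,0,0,0]'

```text
t: 7.3
eef_pos: [0.5518, 0.0588, 0.0629]
orientation: [3.141, -0.0, 1.571]
ft_force: [0.6, -0.3, 1.2]
finger_gap: -0.0002
```

Run:
```python
from h import *
d=vision.get_image("wrist"); o=ctrl.get_obs(); print(o["eef_pos"],o["ft_force"],o["t"])
S=vision.get_image("side"); cv2.imwrite("pics/s9.png",cv2.resize(S["color"][160:240,270:370],None,fx=7,fy=7,interpolation=cv2.INTER_CUBIC))
```

```text
[0.55178113 0.05882152 0.06289259] [ 0.18459154 -0.16487088  0.28271745] 7.35
```

View pics/s9.png

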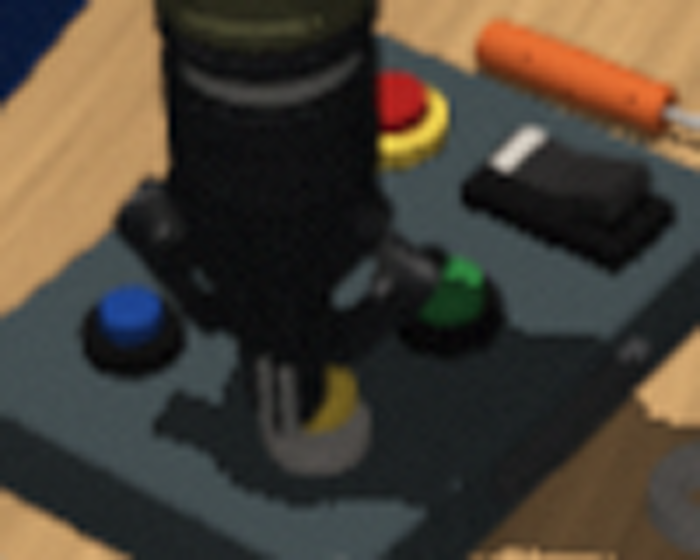

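The knob's lower edge in the crop moved from row ~412 to ~432, about 11 mm, so it is going down. I continue to its stop.

move_arm --motion '[1,0,0,-0.01,0,0,0,1,0,0,0,0,0,0]'

```text
t: 7.6
eef_pos: [0.5517, 0.0588, 0.0599]
orientation: [3.141, -0.0, 1.571]
ft_force: [0.4, 0.3, 0.5]
finger_gap: -0.0004
```

move_arm --motion '[1,0,0,-0.008,0,0,0,1,0,0,0,0,0,0]'

```text
t: 7.8
eef_pos: [0.552, 0.0589, 0.059]
orientation: [3.141, 0.0, 1.571]
ft_force: [-2.4, 0.5, 10.3]
finger_gap: -0.0
```

Run:
```python
from h import *
d=vision.get_image("wrist"); o=ctrl.get_obs(); print(o["eef_pos"],o["ft_force"],o["t"])
cv2.imwrite("pics/w10.png",cv2.resize(d["color"][140:320,200:440],None,fx=3,fy=3,interpolation=cv2.INTER_CUBIC))
S=vision.get_image("side"); cv2.imwrite("pics/s10.png",cv2.resize(S["color"][160:240,270:370],None,fx=7,fy=7,interpolation=cv2.INTER_CUBIC))
```

```text
[0.55197412 0.05885471 0.05896385] [-2.49167438  0.43360359  9.61205025] 7.85
```

View pics/s10.png

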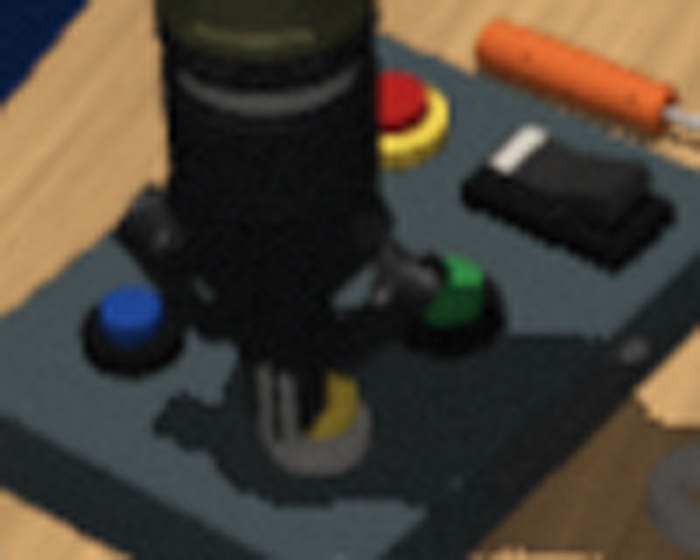

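View pics/w10.png

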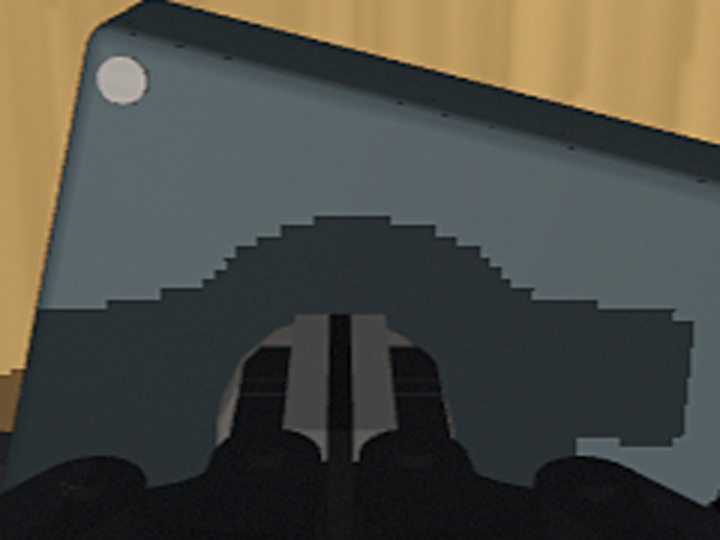

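The knob is home: 10 N at TCP 0.059, against 0.0592 predicted. I lift and move over the start button.

move_arm --motion '[1,0,0,0.11,0,0,0,1,0,0,0.11,0,0,0,1,-0.024,-0.114,0,0,0,0,1,-0.024,-0.114,0,0,0,0,1,-0.024,-0.114,0,0,0,0,1,0,0,0,0,0,0,1,0,0,0,0,0,0,1,0,0,0,0,0,0]'

```text
t: 8.7
eef_pos: [0.5299, -0.0426, 0.1233]
orientation: [-3.141, -0.001, 1.572]
ft_force: [0.5, -0.2, -0.3]
finger_gap: 0.0004
```

Run:
```python
from h import *
d=vision.get_image("wrist"); o=ctrl.get_obs(); print(o["eef_pos"],o["orientation"],o["ft_force"],o["t"])
cv2.imwrite("pics/w11.png",d["color"])
for s,ce,_ in blobs(d,"yellow"): print(s,ce,onz(d,*ce,.076))
S=vision.get_image("side"); cv2.imwrite("pics/s11.png",cv2.resize(S["color"][160:240,270:370],None,fx=7,fy=7,interpolation=cv2.INTER_CUBIC))
```

```text
[ 0.52999274 -0.04231565  0.12340202] [-3.14110417e+00 -5.32812841e-04  1.57292612e+00] [ 0.75081194  0.15231334 -0.01863837] 8.75
[323, 60, 53, 56, 2336] [349.0, 87.7] [0.55032768 0.03770314 0.076     ]
[426, 350, 7, 11, 34] [428.9, 354.8] [ 0.61465176 -0.14781987  0.076     ]
```

View pics/w11.png

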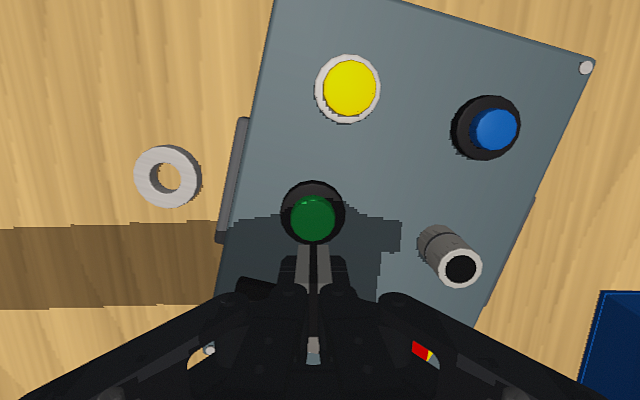

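View pics/s11.png

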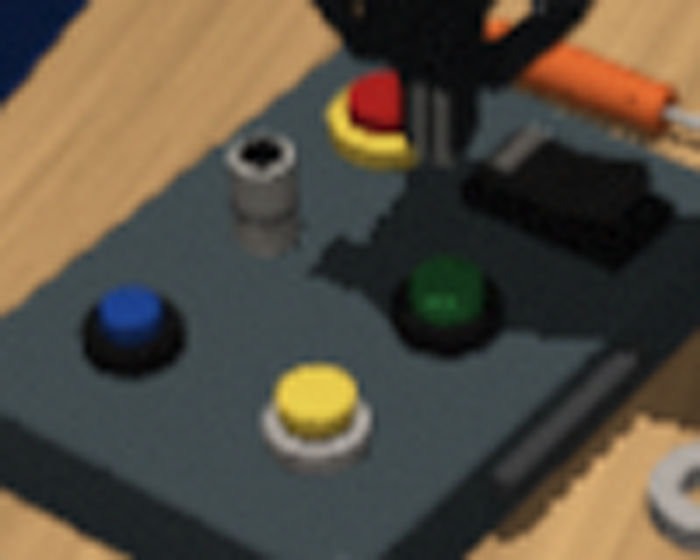

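The fuel knob sits down on its collar at (350,88), the rocker is still on, and the green button at (313,217) is in line. I press it.

move_arm --motion '[1,0,-0.006,-0.1,0,0,0,1,0,0,-0.1,0,0,0,1,0,0,0,0,0,0,1,0,0,-0.01,0,0,0,1,0,0,-0.01,0,0,0,1,0,0,0,0,0,0]'

```text
t: 9.4
eef_pos: [0.5309, -0.0454, 0.0588]
orientation: [3.14, 0.0, 1.571]
ft_force: [-0.1, 0.4, 0.9]
finger_gap: -0.0004
```

move_arm --motion '[1,0,0,-0.01,0,0,0,1,0,0,-0.007,0,0,0,1,0,0,0,0,0,0]'

```text
t: 9.7
eef_pos: [0.5313, -0.0456, 0.0535]
orientation: [3.139, 0.0, 1.571]
ft_force: [1.2, 0.5, 3.3]
finger_gap: 0.0002
```

move_arm --motion '[1,0,0,-0.009,0,0,0,1,0,0,-0.007,0,0,0,1,0,0,0,0,0,0]'

```text
t: 10.0
eef_pos: [0.5312, -0.0456, 0.0493]
orientation: [3.139, 0.0, 1.571]
ft_force: [-0.7, 1.0, 10.2]
finger_gap: -0.0
```

move_arm --motion '[1,0,0,0,0,0,0,1,0,0,0,0,0,0,1,0,0,0,0,0,0,1,0,0,0,0,0,0,1,0,0,0,0,0,0]'

```text
t: 10.5
eef_pos: [0.5313, -0.0456, 0.0493]
orientation: [3.139, 0.0, 1.571]
ft_force: [0.0, 1.5, 10.7]
finger_gap: -0.0
```

Run:
```python
from h import *
d=vision.get_image("wrist"); cv2.imwrite("pics/w12.png",d["color"])
S=vision.get_image("side"); cv2.imwrite("pics/s12.png",cv2.resize(S["color"][160:240,270:370],None,fx=7,fy=7,interpolation=cv2.INTER_CUBIC))
o=ctrl.get_obs(); print(o["eef_pos"],o["ft_force"],o["t"])
```

```text
[ 0.53131464 -0.04555057  0.04936867] [ 0.20589628  1.20784408 10.40828236] 10.6
```

View pics/w12.png

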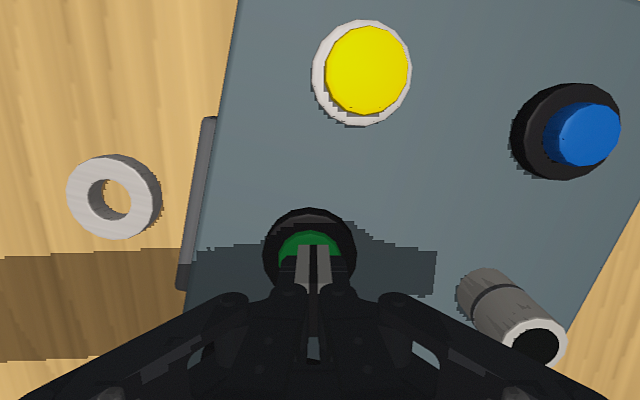

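View pics/s12.png

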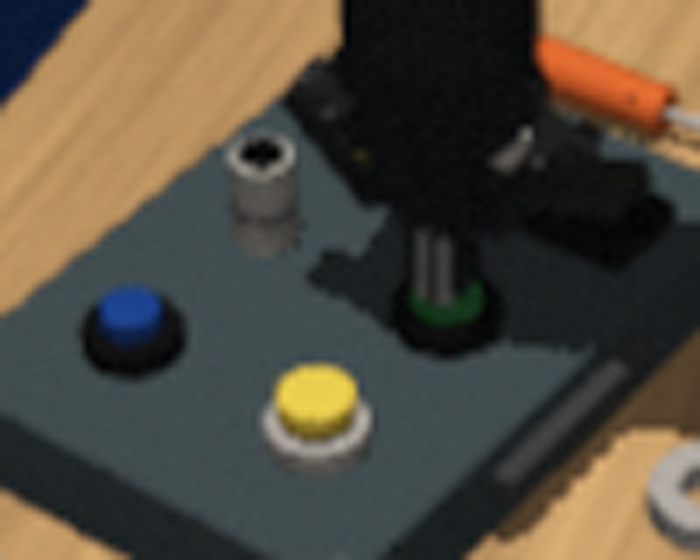

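The green button is held down into its housing at about 10 N, the knob is home, and the blue button is up. I hand in.

```bash
python3 -c "
from workcell import ctrl
print(ctrl.hand_in()); print(ctrl.get_obs()['ft_force'])"
```

```text
the job is handed in; nothing more can be done
None
the job is handed in; nothing more can be done
```

I pressed the three controls in order with the closed fingertips and handed the job in while still holding the green start button. No verdict was reported.

- **Rocker:** pressed until it stopped, at 16 N. The pictures taken afterwards showed it on, though the hand partly hid it in the last one.
- **Fuel knob:** pushed to its stop at 10 N. The final pictures show it sitting down on its collar.
- **Start button:** held at about 10.4 N with the tip about 8 mm below the released height. That press lasted 0.6 s before hand-in, at t = 10.6 s of the 37 s allowed.
- **Bystanders:** the blue button and the socket looked untouched in the last pictures. I did not measure the loose things for shift. The red stop button was hidden by the hand in the last two views, but the fingers never went near it.

**Disagreement:** the pictures and the contact heights both put the closed fingertips about 17 mm behind the reported TCP. `ctrl.tips_ahead` says they are 14 mm ahead of it. I therefore went by contact force and pressed the fuel knob about 20 mm off its centre, so that it could not count as gripped. The side camera also differed from the wrist camera by 3–8 mm, and I used the wrist camera's values.

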